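# Swing the fume-extraction arm over the brazing fixture

## Robot

A 6-joint arm with a two-finger parallel gripper is mounted at the origin on the work surface. World frame = base frame: x ahead of the robot, y to its left, z up, the work surface at z = 0. Lengths are in mm, angles in rad, forces in N, time in s.
With the tool pointing down it reaches from about 350 to 875 mm from the base axis. Payload 4.2 kg.
Tool frame: the origin (TCP) lies midway between the tips of the shut fingers; the grasp point (between the pads) lies 19 mm behind it (arm.tcp_to_grasp is the distance from the TCP to the grasp point, in mm); z points along the fingers, y is the line along which they close (so a half turn about z gives the same grasp; the last joint's range is limited). The gripper opens to 85 mm and grips with 20 to 120 N. Pads are 22 mm wide; open, the fingers measure 114 mm over their backs; the gripper's body (76 mm by 85 mm) begins 54 mm behind the grasp point. The pads swing forward as they close: fully open they stand 13 mm farther back than shut.
Start: joints at [-0.869, 0.385, 0.008, 0, -1.194, -0.259], TCP at [267.806, -564.694, 231.312] pointing down, gripper open.
Joint ranges: [-3.14, 3.14], [-1.21, 2.06], [-1.07, 1.41], [-3.16, 2.05], [-2.99, -0.16], [-3.1, 3.1]. Speed limits (rad/s): [2.79, 2.79, 3.14, 3.14, 3.14, 3.14].

## Interface

Orientations are given as a unit quaternion [x, y, z, w].
In Python, from bench import arm, get_image gives the robot as it stands.
- The arm moves only by the tool drive_tool, never from a script. Its argument "deltas" is a list of rows, each a list of 2 entries, a list of its own where there are three numbers: the shift along the tool's x, y, z in cm, then the turn, a rotation vector about the tool's x, y, z in degrees. In form: [[[x, y, z], [ax, ay, az]], ...]. A call has 1 to 12 rows; each row shifts and turns the commanded pose from where the row before left it, along the tool's axes as they then stand; what a row does not reach is not made up. A row lasts 1/10 s, in which the tool goes at most 50 mm and 8.59 degrees, less where a joint would pass 70% of its speed; a pose out of reach is approached as far as the arm can. A call with a gripper value outside its range is refused whole. "claw" is the finger opening in cm, from 0 to 8.54, set as the call begins (left out, the last holds). The fingers move at their own pace and stop on an object; the grip force is fixed at half the most. Time passes only in rows, so rows that do not move let the fingers close. It gives the time, the measured TCP pose, the force, the opening and the grip force at its end, in the units of the state.
- arm.read_state(): the state, without advancing time (a new reading comes with each control period).
- get_image(name): name is "scene" or "top" or "wrist"; returns a dict with "img" (384x512x3 uint8, red, green, blue), "fx", "fy", "cx", "cy" (pixels), "D" ([k1, k2, p1, p2, k3] as OpenCV has them; the pictures are not rectified), "eye" and "orientation" of the camera in the world; the wrist camera has in their place "mount" (4x4, takes a point from camera to tool coordinates, whose origin is the TCP and whose axes are the flange's). Camera axes: x right, y down, z forward; pixel columns grow to the right and rows downward; lengths in mm; the calibration is good to about 2 mm. A picture is of the moment at which its call begins: read the wrist's pose just before it. There is no depth.
- arm.job_done(): hands the job in; it is judged then, once.
The state is a dict: "clock": time; "joints": joint angles; "joint_vel": joint speeds; "joint_efforts": joint torques, N m; "position": TCP position; "ee_rot": TCP orientation; "contact_force": force on the tool from outside, world axes, zero at the start; "wrist_torque": the same for the moment, N m; "gripper_width": finger opening in mm; "grasp_force": force on a finger pad.
Only numpy, scipy, OpenCV 4.12 (cv2) and the standard library are available. Lean on these libraries where they do the work, as an engineer would, in place of code of your own. Each camera call takes 0.05 s, during which the arm holds its last target. There are 200 camera calls.

## Task

Swing the heavy, free-running extraction arm round until its blue hood stands over the yellow brazing fixture, centred to within about 3 cm, and leave it there at rest with your hand off it, without it drifting away again. Drive and brake it only by gentle pushes on the springy black buffers on the hood's left and right sides, never from its top or front: no hard knocks, keep the hood slow (well under 0.3 m/s), and never let the arm run into its end-stop posts. Leave the tools and parts lying about alone.

Things in the scene. Friction and masses are not known exactly. Their poses are not given: they have to be found in the camera images.
- boom: The swing arm: round galvanised duct, 100 mm across, turning about an upright pivot in the grey pedestal. Origin: on the bench straight below the hood's centre; x axis along the duct to the pivot axis, 460 mm away; z up. Nominal 4.2 kg, 0.63 kg m2 about the pivot (hidden, x0.75 to 1.35), friction 0.035 N m s/rad + 0.001 N m, no spring: it coasts for many seconds.
- hood (a point): Centre of the hood, a closed blue box on the end of the duct, axes as the swing arm's: 140 x 140 mm, 90 to 200 mm above the bench, yellow line on top along x. Each side carries a sprung black buffer with an orange band, the face to push: 120 mm along x, 100 to 190 mm above the bench, at y = +-100 mm; it gives way up to 28 mm at 30 N/m, almost undamped. Too wide to grip.
- stop_left (a point): Where the hood's centre would be if it touched the left (+y) end-stop post (red sleeve, 163 mm high, 40 mm across), 0.70 rad from the middle of the swing. Keep the hood's centre 20 mm or more from this point.
- stop_right (a point): The same for the right (-y) end-stop post. The swing's middle lies halfway between the two; the arm starts at rest near it.
- fixture: The job: fixed yellow plate 120 x 120 x 14 mm with a copper collar 80 mm across, up to 54 mm above the bench. Origin: centre of its underside. It stands under the hood's arc, about 420 mm ahead of the pivot and some 200 mm to its left or right; the hood passes 36 mm above it. The hood is over it when this origin lies near y = 0 in the hood's frame.
- crate: Fixed green crate with four compartments, 120 x 120 x 50 mm, under the other side of the arc; not the target. Origin: centre of its underside.
- screwdriver: red-handled screwdriver lying on the bench. A bystander: leave it alone. Origin: its underside.
- wrench: steel wrench lying on the bench. A bystander: leave it alone. Origin: its underside.
- coupling: loose aluminium duct coupling, a ring 100 mm across and 60 mm high, standing on the bench. A bystander: leave it alone. Origin: its underside.
- tin: closed tin, 70 mm across and 90 mm high, standing on the bench. A bystander: leave it alone. Origin: its underside.

How it is judged:
By the outcome, as a careful person would: the job done as asked, in the order asked, and still so for the second after the job is handed in, with the robot touching nothing.
It also fails if it takes over 42 s, if anything falls off the work surface, if the arm or the gripper's body presses on something with over 40 N, if the wrist force passes 120 N, or if a joint passes its speed limit or range.

## Working session

There is one attempt and no reset: what is moved stays moved. The work goes in short steps, Python scripts to look and compute and a tool call to move; the robot and the scene stay as the last step left them, time stands still between calls to the robot, and variables do not carry over. Pictures are saved under pics/ and viewed, at most 10 in all, crops included, and the job is handed in when it is done.

Besides the shell and the picture viewer there is one more tool, called after "Emit:" as name([rows], argument=value, ...), one row to a line, values as JSON. drive_tool: Moves the arm, as the interface text tells. Its arguments: {"type":"object","properties":{"deltas":{"type":"array"},"claw":{"type":"number"}},"required":["deltas"]}

```bash
mkdir -p pics; ls; python3 - <<'E'
from bench import arm,get_image
import cv2
s=arm.read_state(); print(s['clock'],s['position'],s['ee_rot'])
for n in('scene','top'):
    d=get_image(n); cv2.imwrite(f'pics/{n}0.png',d['img'][:,:,::-1]); print(n,{k:v for k,v in d.items() if k!='img'})
E
```

```text
pics
0.0 [ 267.54952923 -564.17110007  230.20809702] [-2.19515306e-01  9.75608417e-01  1.07553171e-03 -3.01156316e-04]
scene {'fx': 463.40865791830424, 'fy': 463.40865791830424, 'cx': 261.3650120466847, 'cy': 195.8740039277401, 'D': array([-0.06337875,  0.        ,  0.        ,  0.        ,  0.        ]), 'eye': array([1530.58113907, -477.3593922 , 1208.99670531]), 'orientation': array([ 0.76474347,  0.509544  , -0.2098531 , -0.33390718])}
top {'fx': 489.0515312148482, 'fy': 489.0515312148482, 'cx': 257.81548071737586, 'cy': 197.4961422806602, 'D': array([-0.07124118,  0.        ,  0.        ,  0.        ,  0.        ]), 'eye': array([ 253.40695173,  -12.73261245, 1581.24069487]), 'orientation': array([ 0.70951685, -0.69929106,  0.06426593, -0.05871753])}
```

View pics/scene0.png

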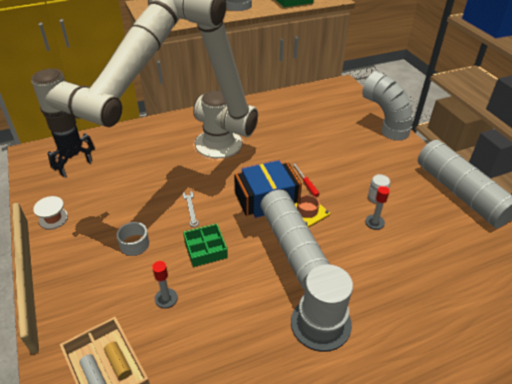

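View pics/top0.png

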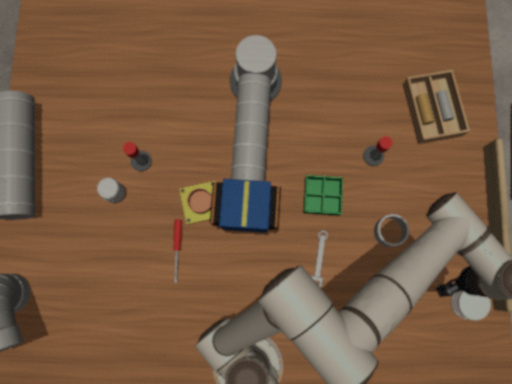

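The top view shows the hood at about (247,205), just right of the yellow fixture, whose copper collar is at (200,202). The crate is at (323,195) and the red post tops are at (131,149) and (385,143). The gripper is far to the right, so the hood has to swing to image-left (+y). I'll measure next.

```bash
cat > h.py <<'E'
import numpy as np,cv2
from bench import arm,get_image
from scipy.spatial.transform import Rotation as R
def ray(d,uv):
    K=np.array([[d['fx'],0,d['cx']],[0,d['fy'],d['cy']],[0,0,1]])
    p=cv2.undistortPoints(np.array(uv,float).reshape(-1,1,2),K,d['D'])[:,0]
    return R.from_quat(d['orientation']).apply(np.c_[p,np.ones(len(p))])
def onz(d,uv,z):
    r=ray(d,uv); return d['eye']+r*((z-d['eye'][2])/r[:,2])[:,None]
def two(d1,u1,d2,u2):
    a,b=[x/np.linalg.norm(x) for x in(ray(d1,u1)[0],ray(d2,u2)[0])]
    t=np.linalg.lstsq(np.c_[a,-b],d2['eye']-d1['eye'],rcond=None)[0]
    p,q=d1['eye']+a*t[0],d2['eye']+b*t[1]; return (p+q)/2,np.linalg.norm(p-q)
def mask(d,lo,hi):
    return cv2.inRange(cv2.cvtColor(d['img'],cv2.COLOR_RGB2HSV),np.array(lo),np.array(hi))
def blobs(m,amin=15):
    c,_=cv2.findContours(m,cv2.RETR_EXTERNAL,cv2.CHAIN_APPROX_NONE)
    return sorted([k for k in c if cv2.contourArea(k)>amin],key=cv2.contourArea,reverse=True)
E
python3 - <<'E'
from h import *
D={n:get_image(n) for n in('top','scene')}
for n,d in D.items():
    for nm,lo,hi in(('blue',(105,120,40),(125,255,255)),('yel',(22,120,110),(34,255,255)),('red',(0,190,90),(4,255,255)),('red2',(174,170,90),(180,255,255)),('cop',(5,90,110),(12,190,255)),('green',(55,120,40),(80,255,255))):
        for k in blobs(mask(d,lo,hi))[:5]:
            r=cv2.minAreaRect(k); print(n,nm,cv2.contourArea(k),np.round(cv2.boundingRect(k)),np.round(r[0],1),np.round(r[1],1),round(r[2],1))
t=D['top']['img'][120:300,90:350,::-1]; s=D['scene']['img'][150:300,200:400,::-1]
cv2.imwrite('pics/c1.png',np.vstack([cv2.resize(t,(800,554),interpolation=cv2.INTER_CUBIC)]))
E
```

```text
top blue 1878.5 [219 180  53  51] [245.  204.7] [50.1 48.3] 3.8
top yel 491.5 [180 182  33  42] [198.4 202.5] [37.3 33.1] 78.7
top yel 65.0 [243 182   5  43] [245. 203.] [ 2.6 42.2] 4.1
top cop 356.5 [189 190  23  23] [200.3 200.8] [21.2 21.9] 45.0
top cop 54.5 [171 218  13  34] [174.4 233.9] [10.6 33.7] 15.9
top cop 49.5 [375 134  20  18] [386.2 141.5] [16.9 15. ] 33.7
top cop 44.0 [121 140  17  19] [127.8 147.3] [13.9 18. ] 33.7
top green 1177.5 [305 177  37  38] [322.9 195.3] [35.3 36.2] 2.9
scene blue 1397.5 [463   0  49  38] [487.   18.5] [37. 48.] 90.0
scene blue 633.5 [243 166  29  51] [259.4 189.7] [49.6 23.3] 74.6
scene blue 498.0 [264 161  32  39] [281.9 179.5] [44.9 17.1] 59.0
scene yel 1082.0 [57 22 61 55] [91.4 50.4] [42.5 62.6] 71.9
scene yel 366.5 [120  85  19  36] [126.6 102.6] [33.  18.6] 80.9
scene yel 361.5 [ 12 105  39  37] [ 30.6 125.8] [32.4 30.1] 66.8
scene yel 183.0 [303 205  27  22] [315.9 215.7] [12.8 25.6] 54.8
scene yel 158.5 [ 0  0 69 12] [33.8  4. ] [ 3.8 68.9] 81.3
scene red 164.0 [153 261  13  20] [159.  270.5] [19. 12.] 90.0
scene red 115.5 [377 187  12  16] [382.6 194.4] [10.2 15.3] 5.7
scene red 93.0 [303 177  16  19] [310.5 186.3] [21.6  5.5] 56.3
scene cop 131.0 [298 201  20  11] [307.5 206. ] [10. 19.] 90.0
scene cop 24.5 [300 192  20  11] [309.5 197. ] [10. 19.] 90.0
scene green 1193.0 [184 225  43  41] [205.5 244.4] [35.2 37.7] 74.7
scene green 125.5 [277   0  36   7] [294.5   3. ] [ 6. 35.] 90.0
```

View pics/c1.png

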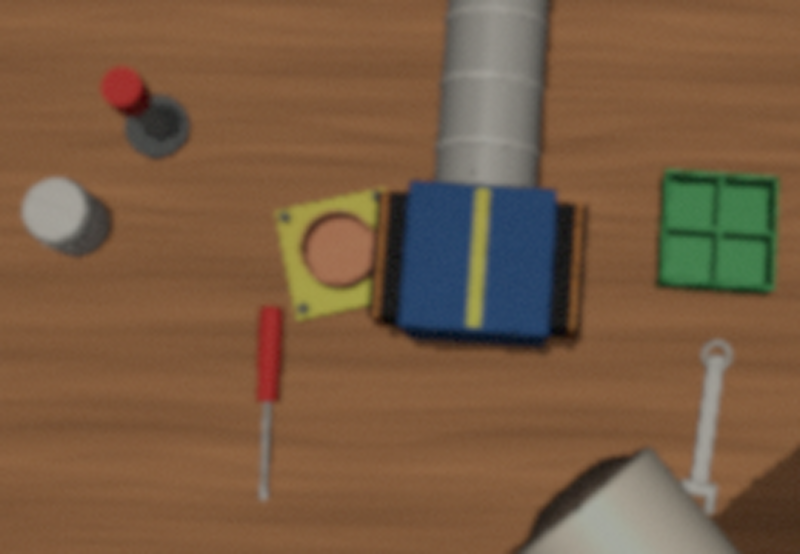

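The crop shows the yellow line on the hood from about (247,181.7) to (243.7,225.9) in full-image pixels. The collar centre is at about (200.2,201.2) and the left post top at (131,149).

```bash
cat >> h.py <<'E'
def hood(d,z=200,box=None):
    """hood centre and x-axis direction from the yellow line on the blue top (line inside the filled blue blob)"""
    b=blobs(mask(d,(105,120,40),(125,255,255)),100)
    y=mask(d,(20,90,70),(36,255,255))
    m=np.zeros_like(y); cv2.drawContours(m,[cv2.convexHull(np.vstack([k for k in b if cv2.boundingRect(k)[0]<440]))],-1,255,-1)
    v,u=np.nonzero(m&y); P=onz(d,np.c_[u,v],z)[:,:2]; c=P.mean(0)
    w=np.linalg.svd(P-c)[2][0]; w*=np.sign(w[0]); s=(P-c)@w
    return c+w*(s.max()+s.min())/2,w,np.ptp(s),np.c_[u,v].mean(0)
E
python3 - <<'E'
from h import *
T,S=get_image('top'),get_image('scene')
for d in(T,S): print([np.round(x,3) for x in hood(d)])
ht,hs=hood(T),hood(S)
print('hood 2view',two(T,ht[3],S,hs[3]))
print('pivot',ht[0]+460*ht[1],'ang',np.arctan2(ht[1][1],ht[1][0]))
print('collar',onz(T,[[200.2,201.2]],54), onz(S,[[308,206]],54), two(T,[200.2,201.2],S,[308,206]))
print('plate edge corners',onz(T,[[180,188.9],[186.5,224]],14))
print('posts',onz(T,[[131,149.2],[385,143]],163), two(T,[131,149.2],S,[382.5,189]),two(T,[385,143],S,[159.5,266]))
print('pedestal top?',onz(T,[[256.5,53]],200),onz(T,[[256.5,53]],150))
print('tin',onz(T,[[90+58/3.077,120+210/3.077]],90))
E
```

```text
[array([480.427,  14.43 ]), array([ 0.998, -0.056]), np.float64(128.083), array([245.035, 202.832])]
[array([480.637,  14.108]), array([ 0.999, -0.054]), np.float64(128.135), array([267.687, 176.172])]
hood 2view (array([480.83022448,  14.69411264, 198.05225738]), np.float64(0.48827985880747526))
pivot [939.71105906 -11.22182422] ang -0.055793540866816614
collar [[507.47498469 159.35347765  54.        ]] [[531.87132953 153.36620647  54.        ]] (array([512.00325321, 163.68200013,  31.55807829]), np.float64(3.8798401228645547))
plate edge corners [[553.82011172 231.2894716   14.        ]
 [438.92845088 205.5770624   14.        ]]
posts [[ 644.56141977  361.06390987  163.        ]
 [ 676.46567534 -405.05232112  163.        ]] (array([646.36597615, 363.92296268, 161.00176264]), np.float64(4.982330854433054)) (array([ 678.31147775, -406.24101715,  157.16070208]), np.float64(0.8632382162188851))
pedestal top? [[943.14165004 -11.79459166 200.        ]] [[968.10959013 -11.76063592 150.        ]]
tin [[538.00534107 442.29338506  90.        ]]
```

The hood centre is (480,14), and two views put its top at z≈198, which matches the 200 given. The pivot is at (940,-11), the hood angle 0.056 rad, and the fixture at about (508,160), so the target angle is 0.377 rad. The left stop is at about 0.66 rad.

The plan:
- **Launch:** push at a constant speed v. After half a spring period the hood leaves at 2v, whatever its mass.
- **Catch:** receive it on the other buffer, retreating at half its speed, which leaves it at rest.

First I'll square the tool up, shut the fingers and approach the right buffer.

Emit:
drive_tool([
  [[0,0,0],[0,0,8.5]],
  [[0,0,0],[0,0,8.5]],
  [[0,0,0],[0,0,8.5]],
  [[-2.2,4.4,0],[0,0,0]],
  [[-2.2,4.4,0],[0,0,0]],
  [[-2.2,4.4,0],[0,0,0]],
  [[-2.2,4.4,0],[0,0,0]],
  [[-2.2,4.4,0],[0,0,0]],
  [[-2.2,4.4,0],[0,0,0]],
  [[-2.2,4.4,0],[0,0,0]],
  [[-2.2,4.4,0],[0,0,0]],
  [[-2.2,4.4,0],[0,0,0]],
], claw=0)

```text
clock: 1.5
position: [467.2, -167.2, 231.7]
ee_rot: [0.001, 1.0, -0.0, 0.0]
contact_force: [1.2, -0.2, 0.0]
gripper_width: -0.1
grasp_force: 0.0
```

Emit:
drive_tool([
  [[-0.4,1.5,4.3],[0,0,0]],
  [[-0.4,1.5,4.3],[0,0,0]],
  [[0,0,0],[0,0,0]],
])

```text
clock: 1.8
position: [471.0, -137.4, 140.3]
ee_rot: [0.0, 1.0, 0.001, -0.006]
contact_force: [-0.7, -0.9, -1.2]
gripper_width: 0.1
grasp_force: 0.0
```

```bash
python3 - <<'E'
from h import *
s=arm.read_state(); print(s['clock'],s['position'],s['contact_force'])
T,S=get_image('top'),get_image('scene')
for d in(T,S): print([np.round(x,3) for x in hood(d)])
a=T['img'][130:300,180:340,::-1]; b=S['img'][100:270,180:340,::-1]
cv2.imwrite('pics/c2.png',cv2.resize(np.hstack([a,b]),None,fx=2.5,fy=2.5,interpolation=cv2.INTER_CUBIC))
E
```

```text
1.8 [ 470.96930339 -137.3753074   140.33136384] [-0.71868552 -0.86384925 -1.20260278]Traceback (most recent call last):
  File "<stdin>", line 4, in <module>
  File "h.py", line 24, in hood
    v,u=np.nonzero(m&y); P=onz(d,np.c_[u,v],z)[:,:2]; c=P.mean(0)
                           ~~~^^^^^^^^^^^^^^^^
  File "h.py", line 9, in onz
    r=ray(d,uv); return d['eye']+r*((z-d['eye'][2])/r[:,2])[:,None]
  File "h.py", line 6, in ray
    p=cv2.undistortPoints(np.array(uv,float).reshape(-1,1,2),K,d['D'])[:,0]
      ~~~~~~~~~~~~~~~~~~~^^^^^^^^^^^^^^^^^^^^^^^^^^^^^^^^^^^^^^^^^^^^^
cv2.error: OpenCV(4.12.0) /io/opencv/modules/calib3d/src/undistort.dispatch.cpp:347: error: (-215:Assertion failed) CV_IS_MAT(_src) && CV_IS_MAT(_dst) && (_src->rows == 1 || _src->cols == 1) && (_dst->rows == 1 || _dst->cols == 1) && _src->cols + _src->rows - 1 == _dst->rows + _dst->cols - 1 && (CV_MAT_TYPE(_src->type) == CV_32FC2 || CV_MAT_TYPE(_src->type) == CV_64FC2) && (CV_MAT_TYPE(_dst->type) == CV_32FC2 || CV_MAT_TYPE(_dst->type) == CV_64FC2) in function 'cvUndistortPointsInternal'
```

```bash
python3 - <<'E'
from h import *
T,S=get_image('top'),get_image('scene')
a=T['img'][90:330,100:400,::-1]; b=S['img'][60:300,130:430,::-1]
cv2.imwrite('pics/c3.png',cv2.resize(np.hstack([a,b]),None,fx=1.33,fy=1.33,interpolation=cv2.INTER_CUBIC))
print([np.round(x,3) for x in hood(S)])
E
```

```text
[array([480.099,  14.295]), array([ 0.999, -0.053]), np.float64(129.233), array([267.67 , 176.052])]
```

View pics/c3.png

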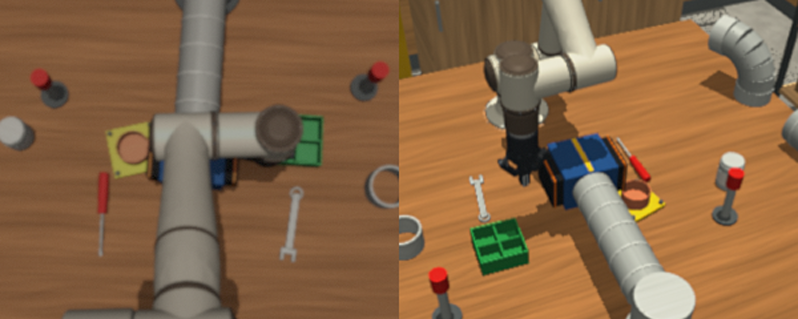

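The scene view shows the shut fingers standing clear beside the right buffer. The robot arm covers the hood in the top view, so I'll track the hood with the scene camera. Next I launch it at 20 mm/s.

Emit:
drive_tool([
  [[0,1.0,0],[0,0,0]],
  [[0,1.0,0],[0,0,0]],
  [[0,0.4,0],[0,0,0]],
  [[0,0.2,0],[0,0,0]],
  [[0,0.2,0],[0,0,0]],
  [[0,0.2,0],[0,0,0]],
  [[0,0.2,0],[0,0,0]],
  [[0,0.2,0],[0,0,0]],
  [[0,0.2,0],[0,0,0]],
  [[0,0.2,0],[0,0,0]],
  [[0,0.2,0],[0,0,0]],
  [[0,0.2,0],[0,0,0]],
])

```text
clock: 3.2
position: [474.6, -97.1, 145.5]
ee_rot: [0.001, 1.0, -0.0, -0.0]
contact_force: [-2.1, 0.4, 5.3]
gripper_width: 0.0
grasp_force: 2.1
```

```bash
cat >> h.py <<'E'
def track(n=1):
    for _ in range(n):
        s=arm.read_state(); c=hood(get_image('scene'))
        th=np.arctan2(c[0][1]+11.2,940-c[0][0]); print('t %.2f hood %s th %.4f arc-to-go %.1f line %.0f tcp %s'%(s['clock'],np.round(c[0],1),th,460*(.377-th),c[2],np.round(s['position'],1)))
E
python3 -c "
from h import *
track(1)"
```

```text
t 3.20 hood [482.1  20.5] th 0.0691 arc-to-go 141.6 line 128 tcp [474.6 -97.1 145.5]
```

Emit:
drive_tool([
  [[0,0.2,0],[0,0,0]],
  [[0,0.2,0],[0,0,0]],
  [[0,0.2,0],[0,0,0]],
  [[0,0.2,0],[0,0,0]],
  [[0,0.2,0],[0,0,0]],
])

```text
clock: 3.75
position: [474.9, -87.0, 145.4]
ee_rot: [0.001, 1.0, -0.0, 0.0]
contact_force: [-2.8, -0.1, 5.4]
gripper_width: 0.3
grasp_force: 2.3
```

```bash
python3 -c "
from h import *
track(1)"
```

```text
t 3.75 hood [482.8  23.1] th 0.0749 arc-to-go 139.0 line 127 tcp [474.9 -87.  145.4]
```

Emit:
drive_tool([
  [[0,0.2,0],[0,0,0]],
  [[0,0.2,0],[0,0,0]],
])

```text
clock: 4.0
position: [474.7, -83.1, 145.4]
ee_rot: [0.001, 1.0, -0.0, -0.0]
contact_force: [-2.2, -1.5, 5.3]
gripper_width: 0.1
grasp_force: 2.4
```

```bash
python3 -c "
from h import *
track(1)
a=get_image('scene')['img'][130:250,190:350,::-1]
cv2.imwrite('pics/c4.png',cv2.resize(a,None,fx=4,fy=4,interpolation=cv2.INTER_CUBIC))"
```

```text
t 4.00 hood [482.3  25.8] th 0.0806 arc-to-go 136.4 line 123 tcp [474.7 -83.1 145.4]
```

View pics/c4.png

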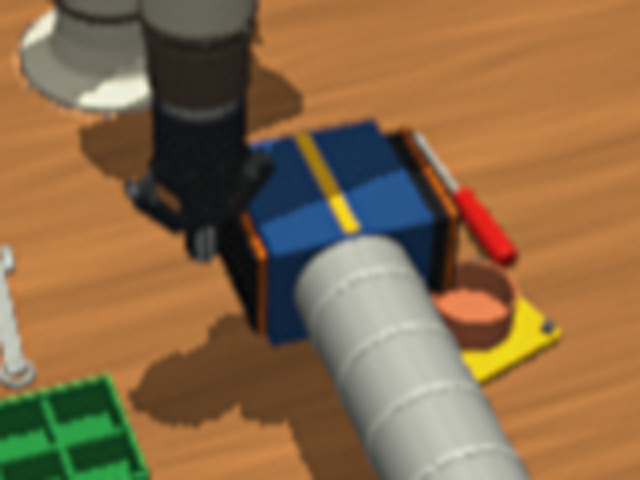

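The picture shows the finger knuckles splaying out sideways near the hood's top edge, at about (250,170) in the crop. I'll back off and turn the gripper 90° so that its narrow side faces the buffer.

```bash
python3 -c "
from h import *
s=arm.read_state();print(s['joints'])"
```

```text
[ 1.64961809e-01  2.29928093e-01 -4.57405610e-01 -9.37636993e-05
 -8.84052258e-01 -1.73769393e+00]
```

Emit:
drive_tool([
  [[0,-2.0,0],[0,0,0]],
  [[0,-3.0,0],[0,0,0]],
])

```text
clock: 4.3
position: [475.1, -132.6, 144.8]
ee_rot: [-0.0, 1.0, 0.0, 0.0]
contact_force: [0.6, -0.7, -1.1]
gripper_width: -0.2
grasp_force: 0.0
```

```bash
python3 -c "
from h import *
s=arm.read_state();print(s['contact_force']);track(1)"
```

```text
[ 0.59063843 -0.7163933  -1.05901762]
t 4.30 hood [482.2  32.1] th 0.0942 arc-to-go 130.1 line 128 tcp [ 475.1 -132.6  144.8]
```

Emit:
drive_tool([
  [[0,0,-0.5],[0,0,-8.2]],
  [[0,0,0],[0,0,-8.2]],
  [[0,0,0],[0,0,-8.2]],
  [[0,0,0],[0,0,-8.2]],
  [[0,0,0],[0,0,-8.2]],
  [[0,0,0],[0,0,-8.2]],
])

```text
clock: 4.95
position: [474.8, -132.9, 149.4]
ee_rot: [-0.418, 0.909, 0.0, -0.0]
contact_force: [0.1, -0.1, 0.0]
gripper_width: -0.3
grasp_force: 0.0
```

```bash
python3 -c "
from h import *
track(1)"
```

```text
t 4.95 hood [485.   41.2] th 0.1146 arc-to-go 120.7 line 126 tcp [ 474.8 -132.9  149.4]
```

Emit:
drive_tool([
  [[0,0,0],[0,0,-8.2]],
  [[0,0,0],[0,0,-8.2]],
  [[0,0,0],[0,0,-8.2]],
  [[0,0,0],[0,0,-8.2]],
  [[-1.0,0,0],[0,0,0]],
  [[-1.2,0,0],[0,0,0]],
  [[-1.2,0,0],[0,0,0]],
  [[-1.2,0,0],[0,0,0]],
  [[-1.0,0,0],[0,0,0]],
  [[-0.5,0,0],[0,0,0]],
  [[-0.2,0,0],[0,0,0]],
])

```text
clock: 6.1
position: [483.9, -70.0, 150.4]
ee_rot: [-0.655, 0.755, -0.0, 0.0]
contact_force: [-0.7, -0.4, 0.6]
gripper_width: -0.1
grasp_force: 0.0
```

```bash
python3 -c "
from h import *
track(1)"
```

```text
t 6.10 hood [486.4  57. ] th 0.1493 arc-to-go 104.7 line 127 tcp [483.9 -70.  150.4]
```

Emit:
drive_tool([
  [[-0.6,0,0],[0,0,0]],
  [[-0.5,0,0],[0,0,0]],
  [[-0.4,0,0],[0,0,0]],
  [[-0.22,0,0],[0,0,0]],
  [[-0.22,0,0],[0,0,0]],
  [[-0.22,0,0],[0,0,0]],
  [[-0.22,0,0],[0,0,0]],
  [[-0.22,0,0],[0,0,0]],
  [[-0.22,0,0],[0,0,0]],
  [[-0.22,0,0],[0,0,0]],
])

```text
clock: 7.15
position: [488.0, -40.6, 150.3]
ee_rot: [-0.655, 0.755, 0.0, -0.0]
contact_force: [0.4, 0.3, 0.1]
gripper_width: 0.1
grasp_force: 0.0
```

```bash
python3 -c "
from h import *
track(1)"
```

```text
t 7.15 hood [487.3  71. ] th 0.1796 arc-to-go 90.8 line 126 tcp [488.  -40.6 150.3]
```

Emit:
drive_tool([
  [[-0.22,0,0],[0,0,0]],
  [[-0.22,0,0],[0,0,0]],
  [[-0.22,0,0],[0,0,0]],
  [[-0.22,0,0],[0,0,0]],
  [[-0.22,0,0],[0,0,0]],
  [[-0.22,0,0],[0,0,0]],
  [[-0.22,0,0],[0,0,0]],
  [[-0.22,0,0],[0,0,0]],
])

```text
clock: 8.0
position: [490.5, -23.1, 150.3]
ee_rot: [-0.655, 0.755, 0.0, 0.0]
contact_force: [-0.0, 0.5, 0.8]
gripper_width: -0.2
grasp_force: 0.0
```

```bash
python3 -c "
from h import *
track(1)"
```

```text
t 8.00 hood [494.5  92.8] th 0.2293 arc-to-go 67.9 line 125 tcp [490.5 -23.1 150.3]
```

Emit:
drive_tool([
  [[0,0,-4.5],[0,0,6.2]],
  [[0,0,-4.5],[0,0,6.2]],
  [[-4.3,0.64,0],[0,0,0]],
  [[-4.3,0.64,0],[0,0,0]],
  [[-4.3,0.64,0],[0,0,0]],
  [[-4.3,0.64,0],[0,0,0]],
  [[-4.3,0.64,0],[0,0,0]],
  [[-4.3,0.64,0],[0,0,0]],
  [[-4.3,0.64,0],[0,0,0]],
  [[0,0,4.5],[0,0,0]],
  [[0,0,4.5],[0,0,0]],
])

```text
clock: 9.15
position: [554.7, 276.6, 150.0]
ee_rot: [-0.571, 0.821, 0.0, 0.002]
contact_force: [0.1, -0.4, -0.9]
gripper_width: 0.1
grasp_force: 0.0
```

```bash
cat >> h.py <<'E'
def gap():
    s=arm.read_state(); c=hood(get_image('scene'))[0]; th=np.arctan2(c[1]+11.2,940-c[0])
    q=s['position'][:2]-(np.array([940,-11.2])+460*np.array([-np.cos(th),np.sin(th)]))
    print('t %.2f go %.1f tool in hood frame x %.1f y %.1f gap(11mm) %.1f'%(s['clock'],460*(.377-th),q@[np.cos(th),-np.sin(th)],q@[np.sin(th),np.cos(th)],abs(q@[np.sin(th),np.cos(th)])-111))
E
python3 -c "
from h import *
gap();print(arm.read_state()['position'])"
```

```text
t 9.15 go 33.5 tool in hood frame x 6.2 y 159.2 gap(11mm) 48.2
[549.33592755 272.74195288 140.14783403]
```

Emit:
drive_tool([
  [[0.9,0,0],[0,0,0]],
  [[0.9,0,0],[0,0,0]],
  [[0.8,0,0],[0,0,0]],
  [[0.3,0,0],[0,0,0]],
  [[-0.13,0,0],[0,0,0]],
])

```text
clock: 9.7
position: [544.8, 247.9, 152.3]
ee_rot: [-0.569, 0.822, 0.0, 0.002]
contact_force: [-0.2, 0.0, 0.6]
gripper_width: -0.2
grasp_force: 0.0
```

```bash
python3 -c "
from h import *
gap();print(arm.read_state()['position'])"
```

```text
t 9.70 go 17.8 tool in hood frame x 1.2 y 113.2 gap(11mm) 2.2
[544.98331122 248.4410324  151.89911201]
```

Emit:
drive_tool([
  [[-0.135,0,0],[0,0,0]],
  [[-0.135,0,0],[0,0,0]],
  [[-0.135,0,0],[0,0,0]],
  [[-0.135,0,0],[0,0,0]],
  [[-0.135,0,0],[0,0,0]],
  [[-0.135,0,0],[0,0,0]],
  [[-0.135,0,0],[0,0,0]],
])

```text
clock: 10.45
position: [547.7, 257.4, 150.2]
ee_rot: [-0.57, 0.822, 0.0, -0.0]
contact_force: [-0.0, 0.3, 0.7]
gripper_width: 0.3
grasp_force: 0.0
```

```bash
python3 -c "
from h import *
gap()"
```

```text
t 10.45 go 2.5 tool in hood frame x -3.0 y 107.8 gap(11mm) -3.2
```

Emit:
drive_tool([
  [[-0.135,0,0],[0,0,0]],
  [[-0.135,0,0],[0,0,0]],
  [[-0.135,0,0],[0,0,0]],
])

```text
clock: 10.8
position: [549.1, 261.1, 150.3]
ee_rot: [-0.57, 0.822, 0.0, -0.0]
contact_force: [0.6, 0.3, -0.6]
gripper_width: 0.2
grasp_force: 0.0
```

```bash
python3 -c "
from h import *
gap()"
```

```text
t 10.80 go 1.9 tool in hood frame x -3.2 y 111.2 gap(11mm) 0.2
```

Emit:
drive_tool([
  [[-0.3,0,0],[0,0,0]],
  [[-1.0,0,0],[0,0,0]],
  [[-2.0,0,0],[0,0,0]],
  [[-2.0,0,0],[0,0,0]],
  [[0,0,0],[0,0,0]],
  [[0,0,0],[0,0,0]],
])

```text
clock: 11.45
position: [567.5, 311.1, 149.8]
ee_rot: [-0.57, 0.822, 0.0, -0.0]
contact_force: [0.4, -0.2, -0.6]
gripper_width: 0.2
grasp_force: 0.0
```

```bash
python3 -c "
from h import *
gap();gap()"
```

```text
t 11.45 go 3.1 tool in hood frame x -3.9 y 165.6 gap(11mm) 54.6
t 11.50 go 3.1 tool in hood frame x -3.8 y 165.1 gap(11mm) 54.1
```

Emit:
drive_tool([
  [[0,0,0],[0,0,0]],
  [[0,0,0],[0,0,0]],
  [[0,0,0],[0,0,0]],
  [[0,0,0],[0,0,0]],
  [[0,0,0],[0,0,0]],
  [[0,0,0],[0,0,0]],
  [[0,0,0],[0,0,0]],
  [[0,0,0],[0,0,0]],
  [[0,0,0],[0,0,0]],
  [[0,0,0],[0,0,0]],
])

```text
clock: 12.55
position: [567.7, 310.7, 150.3]
ee_rot: [-0.57, 0.822, 0.0, 0.0]
contact_force: [0.5, 0.1, 0.6]
gripper_width: 0.3
grasp_force: 0.0
```

```bash
python3 -c "
from h import *
gap();gap()"
```

```text
t 12.55 go 3.9 tool in hood frame x -3.2 y 166.2 gap(11mm) 55.2
t 12.60 go 3.9 tool in hood frame x -3.2 y 166.1 gap(11mm) 55.1
```

The hood drifts back by less than 1 mm/s and is dying out. I'll wait for it to come to rest and check both views.

Emit:
drive_tool([
  [[-1,0,-1],[0,0,0]],
  [[-2,0,-2],[0,0,0]],
  [[-2,0,-3],[0,0,0]],
  [[-2,0,-3],[0,0,0]],
  [[0,0,0],[0,0,0]],
  [[0,0,0],[0,0,0]],
  [[0,0,0],[0,0,0]],
  [[0,0,0],[0,0,0]],
  [[0,0,0],[0,0,0]],
  [[0,0,0],[0,0,0]],
  [[0,0,0],[0,0,0]],
  [[0,0,0],[0,0,0]],
])

```text
clock: 13.85
position: [592.2, 376.1, 240.3]
ee_rot: [-0.57, 0.822, -0.0, -0.0]
contact_force: [-0.3, 0.4, -0.3]
gripper_width: -0.1
grasp_force: 0.0
```

```bash
python3 -c "
from h import *
gap()"
```

```text
t 13.85 go 4.3 tool in hood frame x -3.8 y 236.4 gap(11mm) 125.4
```

Emit:
drive_tool([
  [[0,0,0],[0,0,0]],
  [[0,0,0],[0,0,0]],
  [[0,0,0],[0,0,0]],
  [[0,0,0],[0,0,0]],
  [[0,0,0],[0,0,0]],
  [[0,0,0],[0,0,0]],
  [[0,0,0],[0,0,0]],
  [[0,0,0],[0,0,0]],
  [[0,0,0],[0,0,0]],
  [[0,0,0],[0,0,0]],
  [[0,0,0],[0,0,0]],
  [[0,0,0],[0,0,0]],
])

```text
clock: 15.1
position: [592.2, 376.2, 240.3]
ee_rot: [-0.57, 0.822, 0.0, 0.0]
contact_force: [-0.3, -0.6, -1.0]
gripper_width: -0.1
grasp_force: 0.0
```

```bash
python3 -c "
from h import *
gap()
T,S=get_image('top'),get_image('scene')
a=T['img'][90:330,100:400,::-1]; b=S['img'][60:300,130:430,::-1]
cv2.imwrite('pics/c5.png',cv2.resize(np.hstack([a,b]),None,fx=1.33,fy=1.33,interpolation=cv2.INTER_CUBIC))
try: print(hood(T))
except Exception as e: print('top hidden')"
```

```text
t 15.10 go 4.3 tool in hood frame x -3.8 y 236.5 gap(11mm) 125.5
(array([509.8597404, 154.8186612]), array([ 0.93455448, -0.35582007]), np.float64(126.92797371317357), array([196.1849711 , 192.43930636]))
```

View pics/c5.png

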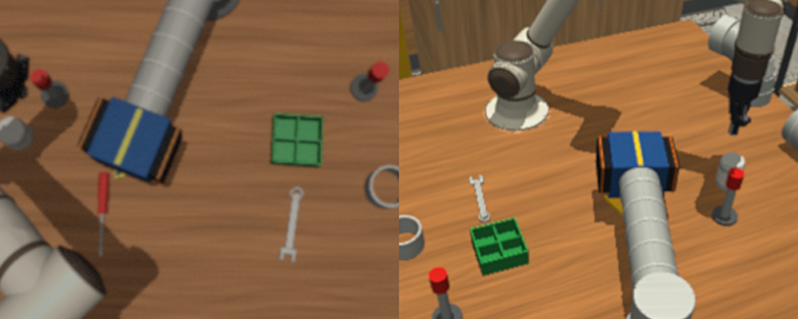

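The hood is at rest over the fixture: the views agree it is about 4 mm off centre, and the position has not changed for 1.2 s. The gripper is well clear, so I'm handing the job in.

```bash
python3 -c "
from bench import arm
print(arm.job_done())"
```

```text
the job is handed in; nothing more can be done
None
```

The blue hood is at rest about 4 mm from the fixture's centre with the gripper clear, handed in at about 15 s; one flaw is that during the first push the gripper's knuckle pressed on the hood or buffer from above with about 5 N, until I backed off and turned the gripper.

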